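Unload the test cup from the little kiln

TASK

The test firing is long over and the little kiln is cold: switch it off by pressing the sprung selector knob on the control box fully down and, keeping it pressed, turning it until its pointer is at the white off mark, then let it spring up. Then tip the kiln's loose lid well up by its handle (about 20 degrees) with its far edge still resting on the rim, lift it off and lay it flat, handle up, in the middle of the two firebricks. Last, lift the cup out and stand it upright in the middle of the decorating wheel, setting lid and cup down rather than dropping them, and without shifting or knocking over the other pots, jars, bottles and brushes.

Things in the scene. Friction and masses are not known exactly. Their poses are not given: they have to be found in the camera images.
- kiln: Fixed round test kiln, steel jacket 196 mm across with a brick lining, 135 mm high to its rim. Chamber open at the top, 136 mm across, floor 75 mm below the rim (60 mm above the table). Origin: centre of its underside, on the table; z up.
- lid: Loose round pale lid, about 0.2 kg: a disc 166 mm across and 12 mm thick whose underside sits on the kiln's rim, with a plug 124 mm across and 8 mm deep below it that hangs into the chamber. On top, near the edge on its -x side, a wooden handle block. Origin: centre of the plug's underside (8 mm below the disc's underside); z up through the lid, -x towards the handle.
- lid_handle (a point): Middle of the lid's handle block, an upright block 14 mm thick along the lid's x, 34 mm wide along its y and 34 mm high (from the disc's top to 17 mm above this point); 62 mm from the lid's axis.
- lid_far_edge (a point): Point on the lower edge of the lid's disc at the end farthest from the handle, 83 mm from the lid's axis: the edge on which the lid tips.
- cup: Small white open cup inside the kiln, standing on the chamber floor: 46 mm across at the rim, a little narrower below, 62 mm high, wall 4 mm, about 0.11 kg. Origin: centre of its underside; z up.
- control: Fixed grey control box beside the kiln, 120 x 130 mm and 70 mm high, with the black selector knob in the middle of its top. Origin: centre of its underside, z up, its -x side carries the off mark.
- selector_press (a joint): How far the selector knob is pressed down, m: 0 up, 0.006 fully down; a spring of 2.4 to 6 N pushes it back up.
- selector_turn (a joint): Angle of the selector knob, rad: 0 with the pointer exactly at the off mark, growing clockwise seen from above (stops at -1.6 and 1.6). The pointer's direction is the control box's -x direction turned clockwise by this angle. It stays where it is left.
- selector_grip (a point): On the knob's axis at gripping height: the knob is an upright bar 44 mm long, 12 mm thick and 28 mm high on a skirt 50 mm across; this point is 22 mm above the skirt, 6 mm below the bar's top and, with the knob up, 108 mm above the table. It moves down with the knob.
- selector_pointer (a point): The pointer end of the knob's bar, 22 mm from the axis at the same height as selector_grip; a white line on top of the bar and a white tip on the skirt lead to this end.
- off_mark (a point): The white off mark on the box's top, 44 mm from the knob's axis.
- lid_rest: Two fixed firebricks side by side, together 150 x 145 mm with a 35 mm gap between, 40 mm high: the rest for the lid. Origin: midway between the bricks, on the table; bricks run along its x.
- wheel: Fixed low metal decorating wheel: round head 120 mm across, its top 60 mm above the table. Origin: on its axis, on the table.
- brush_jar: White jar 68 mm across and 95 mm high holding brushes that splay out to about 80 mm across and reach 235 mm high. Origin: centre of its underside.
- bottle: Amber bottle 62 mm across, 210 mm high. Origin: centre of its underside.
- paint_jar: Glass jar with a lid, 60 mm across, 75 mm high. Origin: centre of its underside.
- vase: Little glazed vase, 62 mm across, 85 mm high. Origin: centre of its underside.
- bowl: White bowl 96 mm across, 45 mm high. Origin: centre of its underside.
- beaker: Earthenware beaker 68 mm across, 90 mm high. Origin: centre of its underside.
- brush: Flat brush lying on the table, 200 mm long. Origin: its middle, on the table.
There are look-alikes about, which are no part of the job. What is meant by the kiln is not blue, and is the larger of those in its own colour.

How it is judged:
By the outcome, as a careful person would: the job done as asked, in the order asked, and still so for the second after the job is handed in, with the robot touching nothing.
It also fails if it takes over 67 s, if anything falls off the work surface, if the arm or the gripper's body presses on something with over 40 N, if the wrist force passes 120 N, or if a joint passes its speed limit or range.

ROBOT

A 6-joint arm with a two-finger parallel gripper is mounted at the origin on the work surface. World frame = base frame: x ahead of the robot, y to its left, z up, the work surface at z = 0. Lengths are in mm, angles in degrees, forces in N, time in s.
With the tool pointing down it reaches from about 275 to 850 mm from the base axis. Payload 5.2 kg.
Tool frame: the origin (TCP) lies at the very end of the fingers, on their centre line; the grasp point (between the pads) lies 19 mm behind it; z points along the fingers, y is the direction in which the jaws open and shut (so a half turn about z gives the same grasp; the last joint's range is limited). The gripper opens to 85 mm and grips with 20 to 120 N. Pads are 22 mm wide; open, the fingers measure 114 mm over their backs; the gripper's body (76 mm by 85 mm) begins 54 mm behind the grasp point. The pads swing forward as they close: fully open they stand 13 mm farther back than shut.
Start: joints at [-80.718, 14.817, 87.949, -0, 77.235, -11.62], TCP at [196.24, -513.804, 231.31] pointing down, gripper open.
Joint ranges: [-179.93, 179.93], [-52.35, 119.4], [10.71, 147.94], [-69.91, 249.91], [12.55, 155.21], [-178.61, 178.61]. Speed limits (degrees/s): [147.25, 147.25, 180, 180, 180, 180].

INTERFACE

Orientations are given as a 3x3 rotation matrix whose columns are the frame's x, y, z axes.
In Python, from plant import get_state, vision, close_job gives the robot as it stands.
- The arm moves only by the tool step_arm, never from a script. Its argument "increments" is a list of rows, each a list of 5 numbers: the shift along the tool's x, y, z in m, then the turn about the tool's z in degrees, then the gripper command: -1 is shut, 1 is fully open, values between are in proportion. A call has exactly 5 rows; each row shifts and turns the commanded pose from where the row before left it, along the tool's axes as they then stand; what a row does not reach is not made up. A row lasts 1/8 s, in which the tool goes at most 62.5 mm and 10.7 degrees, less where a joint would pass 70% of its speed; a pose out of reach is approached as far as the arm can. A call is refused whole if a number of a shift passes 0.0625 or a number of a turn 10.7, either way. A call with a gripper value outside its range is refused whole. The fingers move at their own pace and stop on an object; "newtons" is the grip in N (left out, the last holds). Time passes only in rows, so rows that do not move let the fingers close, or fill a call up. It gives the time, the measured TCP pose, the force and the opening at its end, in the units of the state.
- get_state(): the state, without advancing time (a new reading comes with each control period).
- vision.capture(name): name is "side" or "top" or "wrist"; returns a dict with "frame" (480x640x3 uint8, blue, green, red), "fov_y" (degrees; the focal length in pixels is half the picture's height over the tangent of half this angle, whatever the lens; pixels are square), "cx", "cy" (the principal point, pixels), "dist_coeffs" ([k1, k2, p1, p2, k3] as OpenCV has them; the pictures are not rectified), "world_from_camera" (4x4, takes a point from camera to world coordinates). Camera axes: x right, y down, z forward; pixel columns grow to the right and rows downward; lengths in mm; the calibration is good to about 2 mm. A picture is of the moment at which its call begins. There is no depth.
- close_job(): hands the job in, once; it reports no verdict.
The state is a dict: "time": time; "joints": joint angles; "qvel": joint speeds; "effort": joint torques, N m; "tcp_pos": TCP position; "orientation": TCP orientation; "ft_force": force on the tool from outside, world axes, zero at the start; "ft_torque": the same for the moment, N m; "finger_gap": finger opening in mm.
Only numpy, scipy, OpenCV 4.12 (cv2) and the standard library are available. Lean on these libraries where they do the work, as an engineer would, in place of code of your own. Each camera call takes 0.05 s, during which the arm holds its last target. There are 200 camera calls.

## Working session

There is one attempt and no reset: what is moved stays moved. The work goes in short steps, Python scripts to look and compute and a tool call to move; the robot and the scene stay as the last step left them, time stands still between calls to the robot, and variables do not carry over. Pictures are saved under pics/ and viewed, about 8 in all and at most 12, crops included, and the job is handed in when it is done.

Besides the shell and the picture viewer there is one more tool, called after "Call:" by a JSON object that holds its "api" and its "payload". step_arm: Moves the arm, as the interface text tells. Its arguments: {"type":"object","properties":{"increments":{"type":"array","items":{"type":"array","items":{"type":"number"}}},"newtons":{"type":"number"}},"required":["increments"]}

```bash
mkdir -p pics; ls
cat > h.py <<'E'
import numpy as np, cv2
from plant import get_state, vision
def cap(n,save=None):
    c=vision.capture(n)
    if save: cv2.imwrite('pics/'+save+'.png',c['frame'])
    return c
def K(c):
    f=240/np.tan(np.radians(c['fov_y']/2)); return np.array([[f,0,c['cx']],[0,f,c['cy']],[0,0,1.]])
def ray(c,uv):
    p=cv2.undistortPoints(np.array([[uv]],float),K(c),np.array(c['dist_coeffs'],float))[0,0]
    T=np.array(c['world_from_camera']); d=T[:3,:3]@np.array([p[0],p[1],1]); return T[:3,3],d
def onz(c,uv,z):
    o,d=ray(c,uv); return o+d*(z-o[2])/d[2]
def proj(c,P):
    T=np.linalg.inv(np.array(c['world_from_camera'])); r=cv2.Rodrigues(T[:3,:3])[0]
    return cv2.projectPoints(np.array(P,float).reshape(-1,1,3),r,T[:3,3],K(c),np.array(c['dist_coeffs'],float))[0].reshape(-1,2)
E
python3 - <<'E'
from h import *
import pickle
t=cap('top','top0');s=cap('side','side0')
pickle.dump((t,s),open('c0.pkl','wb'))
for c in (t,s): print(c['fov_y'],c['cx'],c['cy'],c['dist_coeffs'],np.round(c['world_from_camera'],2))
st=get_state();print({k:np.round(v,3).tolist() for k,v in st.items()})
E
```

```text
pics
52.643925558243126 313.9140171615886 235.0569410298665 [-0.1071628  0.         0.         0.         0.       ] [[-0.00000e+00 -1.00000e+00  8.00000e-02  3.76620e+02]
 [-1.00000e+00  0.00000e+00 -1.00000e-02  7.46000e+00]
 [ 1.00000e-02 -8.00000e-02 -1.00000e+00  1.51709e+03]
 [ 0.00000e+00  0.00000e+00  0.00000e+00  1.00000e+00]]
49.924385627446924 327.4123015355122 241.81063354508538 [-0.01722808  0.          0.          0.          0.        ] [[-8.2000e-01 -3.4000e-01  4.5000e-01 -8.3290e+01]
 [-5.7000e-01  4.8000e-01 -6.7000e-01  8.6806e+02]
 [ 1.0000e-02 -8.1000e-01 -5.9000e-01  8.8371e+02]
 [ 0.0000e+00  0.0000e+00  0.0000e+00  1.0000e+00]]
{'time': 0.1, 'joints': [-80.718, 14.855, 88.007, -0.001, 77.235, -11.619], 'qvel': [-0.056, -0.089, -0.15, -0.087, -0.047, 0.002], 'effort': [0.004, -44.697, -29.125, -0.0, 0.006, -0.0], 'tcp_pos': [196.155, -513.298, 230.537], 'orientation': [[0.934, 0.357, -0.0], [0.357, -0.934, 0.002], [0.0, -0.002, -1.0]], 'ft_force': [-0.185, 0.719, 0.082], 'ft_torque': [0.034, -0.043, 0.002], 'finger_gap': 85.253}
```

View pics/top0.png

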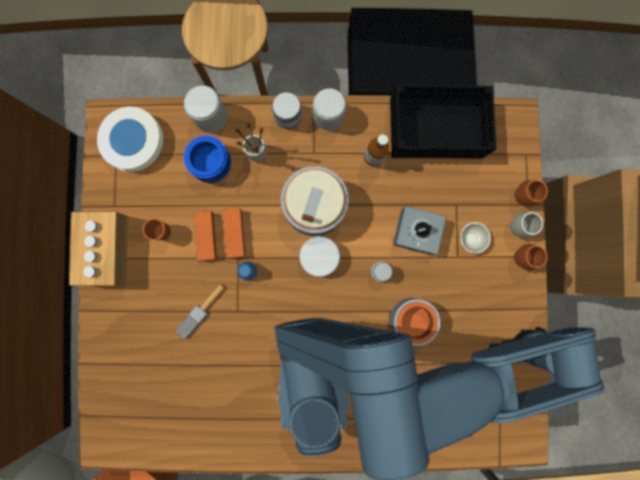

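View pics/side0.png

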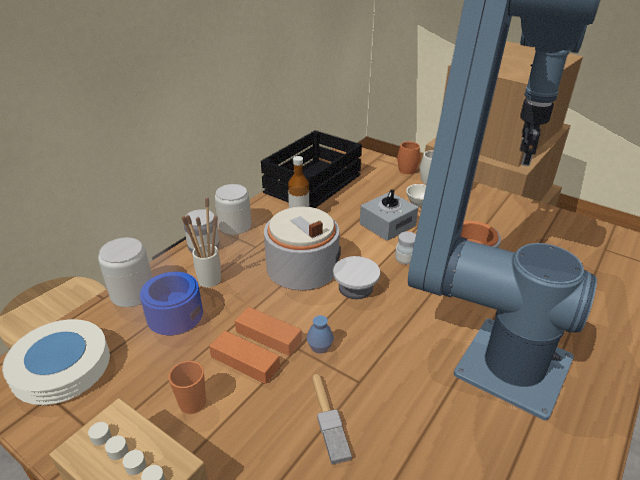

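The top view shows the kiln with its lid at about (314,200) and the handle at about (308,218). The control box is at (420,230), the bricks at (219,235), the wheel at (320,257), the vase at (247,270) and the paint jar at (381,272). The side view agrees.

Run:
```python
from h import *
import pickle
t,s=pickle.load(open('c0.pkl','rb'))
f=t['frame']; hsv=cv2.cvtColor(f,cv2.COLOR_BGR2HSV)
def q(n,uv,z): print(n,np.round(onz(t,uv,z)[:2],0))
q('lid',(314,200),147);q('handle',(308,219),181);q('knob',(422,229),114);q('box',(421,231),70);q('wheel',(320,257),60)
q('bottle',(382,143),210);q('paint',(381,272),75);q('vase',(247,270),85);q('brushes',(254,140),235);q('brush',(201,312),5)
# orange bricks
m=cv2.inRange(hsv,(3,150,90),(14,255,255)); m[:200]=0;m[270:]=0;m[:,:190]=0;m[:,250:]=0
cs=cv2.findContours(m,0,2)[0]
for c in cs:
    if cv2.contourArea(c)>200:
        r=cv2.minAreaRect(c);print('brick',r,[np.round(onz(t,p,40)[:2]).tolist() for p in cv2.boxPoints(r)])
a=cv2.resize(f[150:290,270:350],None,fx=4,fy=4,interpolation=2);b=cv2.resize(f[190:275,390:455],None,fx=6,fy=6,interpolation=2)
o=np.zeros((560,320+390,3),np.uint8);o[:560,:320]=a;o[:510,320:]=b;cv2.imwrite('pics/crop0.png',o)
```

```text
lid [583.  -2.]
handle [525.  15.]
knob [ 502. -317.]
box [ 500. -324.]
wheel [423. -20.]
bottle [ 732. -190.]
paint [ 377. -201.]
vase [385. 196.]
brushes [734. 161.]
brush [254. 350.]
brick ((205.1907196044922, 235.6958770751953), (51.99177169799805, 24.111467361450195), 87.39744567871094) [[568.0, 374.0], [572.0, 299.0], [412.0, 290.0], [409.0, 364.0]]
brick ((233.41725158691406, 233.0069122314453), (51.737342834472656, 23.252735137939453), 85.2363510131836) [[575.0, 288.0], [580.0, 216.0], [422.0, 202.0], [416.0, 273.0]]
```

View pics/crop0.png

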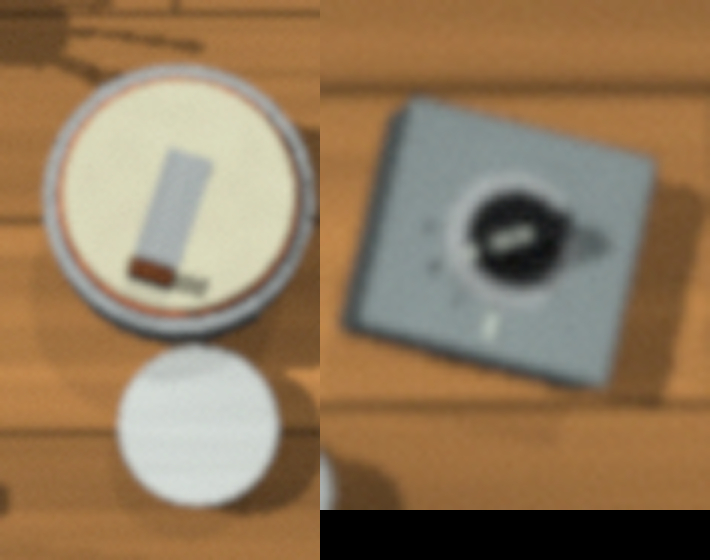

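The crop shows the pointer facing image-left, with the white skirt tip at crop (475,248). The off mark is below it at (490,327), so the knob sits at about +60°. The lid's handle is toward image-bottom. I'm moving above the knob now.

Call:
{"api": "step_arm", "payload": {"increments": [[0.059, -0.012, 0, 0, 1], [0.059, -0.012, 0, 0, 1], [0.059, -0.012, 0, 0, 1], [0.059, -0.012, 0, 0, 1], [0.059, -0.012, 0, 0, 1]]}}

```text
time: 0.72
tcp_pos: [451.8, -351.2, 231.0]
orientation: [[0.934, 0.357, -0.0], [0.357, -0.934, 0.0], [-0.0, -0.0, -1.0]]
ft_force: [0.8, 0.2, -0.2]
finger_gap: 85.4
```

Call:
{"api": "step_arm", "payload": {"increments": [[0.059, -0.012, 0, 0, -0.2], [0, 0, 0, 10.5, -0.2], [0, 0, 0, 10.5, -0.2], [0, 0, 0, 10.5, -0.2], [0, 0, 0, 10.5, -0.2]]}}

```text
time: 1.35
tcp_pos: [501.1, -319.9, 230.7]
orientation: [[0.931, -0.365, -0.001], [-0.365, -0.931, 0.001], [-0.001, -0.0, -1.0]]
ft_force: [0.1, 0.1, 0.3]
finger_gap: 34.3
```

Call:
{"api": "step_arm", "payload": {"increments": [[0, 0, 0, 10.5, -0.2], [0, 0, 0, 10.5, -0.2], [0, 0, 0, 10.5, -0.2], [0, 0, 0, 10.5, -0.2], [0, 0, 0, 10, -0.2]]}}

```text
time: 1.98
tcp_pos: [501.0, -320.0, 230.7]
orientation: [[0.285, -0.958, -0.001], [-0.958, -0.285, 0.001], [-0.001, 0.001, -1.0]]
ft_force: [-0.3, 0.5, 0.3]
finger_gap: 34.2
```

Run:
```python
from h import *
import pickle
c=cap('wrist','w0');pickle.dump(c,open('w0.pkl','wb'))
print(np.round(c['world_from_camera'],3),c['fov_y'])
st=get_state();print({k:np.round(st[k],3).tolist() for k in('time','joints','tcp_pos','orientation','finger_gap','ft_force')})
```

```text
[[-9.58000e-01 -2.74000e-01 -8.20000e-02  5.21481e+02]
 [-2.85000e-01  9.20000e-01  2.70000e-01 -3.87377e+02]
 [ 1.00000e-03  2.82000e-01 -9.60000e-01  3.74114e+02]
 [ 0.00000e+00  0.00000e+00  0.00000e+00  1.00000e+00]] 59.19307312973551
{'time': 2.025, 'joints': [-43.31, 19.459, 81.581, 0.003, 79.031, 120.509], 'tcp_pos': [501.022, -320.009, 230.733], 'orientation': [[0.279, -0.96, -0.001], [-0.96, -0.279, 0.001], [-0.001, 0.001, -1.0]], 'finger_gap': 34.169, 'ft_force': [0.256, 0.555, -0.082]}
```

View pics/w0.png

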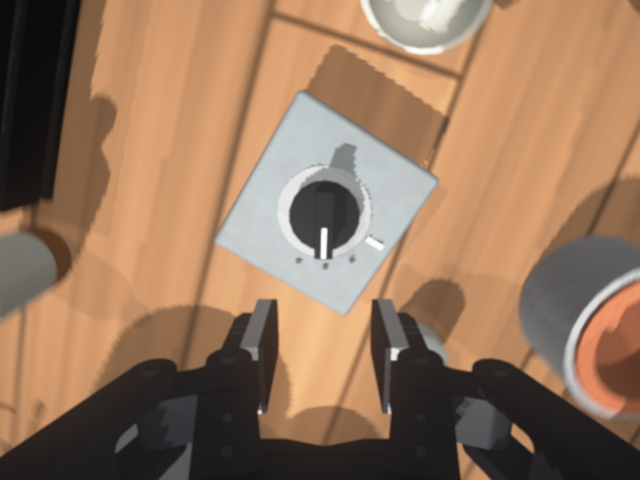

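The wrist view shows the knob's bar from about (325,190) to (324,258), with the pointer downward. The off mark is at (374,242), and the grey box corners are at (303,91), (438,181), (345,313) and (216,241).

Run:
```python
from h import *
import pickle
c=pickle.load(open('w0.pkl','rb'))
P=lambda uv,z:onz(c,uv,z)[:2]
cor=np.array([P(u,70) for u in [(303,91),(438,181),(345,313),(216,241)]]);ctr=cor.mean(0)
print('corners',np.round(cor,1).tolist(),'ctr',ctr,'sides',np.linalg.norm(np.diff(cor,axis=0),axis=1))
om=P((374,242),70);print('off',om,np.linalg.norm(om-ctr))
f=c['frame'];hsv=cv2.cvtColor(f,cv2.COLOR_BGR2HSV)
# skirt outer ellipse
m=(hsv[...,2]<70).astype(np.uint8);m[:150]=0;m[270:]=0;m[:,:270]=0;m[:,375:]=0
g=f[180:265,285:370].copy()
w=cv2.inRange(hsv,(0,0,200),(180,50,255));w[:225]=0;w[262:]=0;w[:,:315]=0;w[:,332:]=0
ys,xs=np.nonzero(w);print('white line',xs.min(),xs.max(),ys.min(),ys.max(),xs.mean())
(vx,vy,x0,y0)=cv2.fitLine(np.c_[xs,ys].astype(np.float32),2,0,.01,.01).ravel();print(vx,vy)
tip=P((x0+(ys.max()-y0)*vx/vy,ys.max()),114);a=P((x0+(ys.min()-y0)*vx/vy,ys.min()),114);print('tip',tip,'a',a,np.linalg.norm(tip-ctr))
an=lambda v:np.degrees(np.arctan2(v[1],v[0]))
ax=cor[2]-cor[3];print('edge dirs',[an(cor[i]-cor[(i+1)%4]) for i in range(4)])
print('pointer dir line',an(tip-a),'ctr-tip',an(tip-ctr),'off dir',an(om-ctr),'toolx',an(np.array(get_state()['orientation'])[:2,0]))
cv2.imwrite('pics/w0c.png',cv2.resize(f[150:280,260:390],None,fx=4,fy=4,interpolation=2))
```

```text
corners [[540.5, -402.3], [430.3, -371.0], [463.6, -252.4], [574.1, -281.2]] ctr [ 502.14695763 -326.71650537] sides [114.5960796  123.22135617 114.18865014]
off [ 460.23294962 -314.23058727] 43.73422250360364
white line 315 331 228 261 323.22651933701655
0.047617737 -0.9988656
tip [ 497.1330974  -303.08228038] a [ 502.45510661 -324.53535191] 24.160202505941836
edge dirs [np.float64(-15.846505621343669), np.float64(-105.7037074443063), np.float64(165.3946999285615), np.float64(74.491412026975)]
pointer dir line 103.93248691388564 ctr-tip 101.9773846594063 off dir 163.4115384082173 toolx -73.81992716109598
```

View pics/w0c.png

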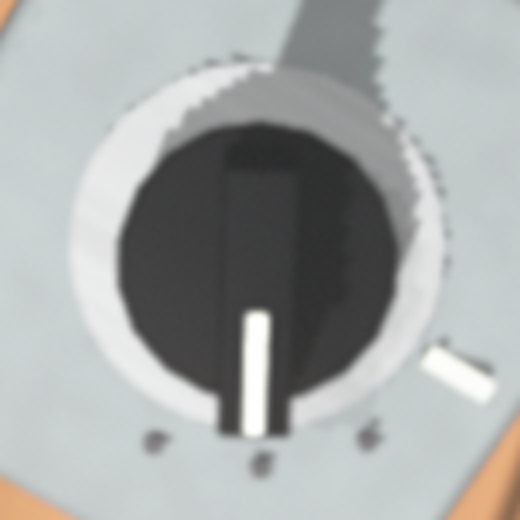

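Bar and jaws are aligned within about 0.5°. The knob axis is at about (502.4, -326.2), and the turn needed is about 58.7° counter-clockwise. Descending to grip.

Call:
{"api": "step_arm", "payload": {"increments": [[0.0063, 0, 0.035, 0.4, -0.2], [0, 0, 0.04, 0, -0.2], [0, 0, 0.04, 0, -0.2], [0, 0, 0.025, 0, -0.2], [0, 0, 0, 0, -0.2]], "newtons": 50}}

```text
time: 2.65
tcp_pos: [501.6, -324.9, 88.8]
orientation: [[0.286, -0.958, -0.004], [-0.958, -0.286, 0.004], [-0.005, 0.003, -1.0]]
ft_force: [-0.3, -0.2, 0.4]
finger_gap: 34.0
```

Call:
{"api": "step_arm", "payload": {"increments": [[0, 0, 0, 0, -1], [0, 0, 0, 0, -1], [0, 0, 0, 0, -1], [0, 0, 0, 0, -1], [0, 0, 0.001, 0, -1]]}}

```text
time: 3.28
tcp_pos: [503.5, -327.0, 91.0]
orientation: [[0.284, -0.959, 0.001], [-0.959, -0.284, -0.002], [0.002, -0.001, -1.0]]
ft_force: [-2.0, -2.4, 3.1]
finger_gap: 11.0
```

Call:
{"api": "step_arm", "payload": {"increments": [[0, 0, 0.003, 0, -1], [0, 0, 0.003, 0, -1], [0, 0, 0.002, 0, -1], [0, 0, 0, 0, -1], [0, 0, 0, 0, -1]]}}

```text
time: 3.9
tcp_pos: [503.6, -327.1, 86.4]
orientation: [[0.284, -0.959, 0.002], [-0.959, -0.284, -0.003], [0.004, -0.001, -1.0]]
ft_force: [-7.9, 2.9, 28.4]
finger_gap: 11.0
```

Call:
{"api": "step_arm", "payload": {"increments": [[0, 0, 0, -9.8, -1], [0, 0, 0, -9.8, -1], [0, 0, 0, -9.8, -1], [0, 0, 0, -9.8, -1], [0, 0, 0, -9.8, -1]]}}

```text
time: 4.53
tcp_pos: [503.7, -326.9, 86.4]
orientation: [[0.912, -0.409, 0.002], [-0.409, -0.912, -0.003], [0.003, 0.001, -1.0]]
ft_force: [-7.5, 3.6, 28.6]
finger_gap: 10.6
```

Call:
{"api": "step_arm", "payload": {"increments": [[0, 0, 0, -9.8, -1], [0, 0, 0, 0, -1], [0, 0, 0, 0, -1], [0, 0, 0, 0, -1], [0, 0, 0, 0, -1]]}}

```text
time: 5.15
tcp_pos: [503.7, -326.8, 86.4]
orientation: [[0.967, -0.253, 0.002], [-0.253, -0.967, -0.003], [0.003, 0.002, -1.0]]
ft_force: [-7.3, 4.3, 28.2]
finger_gap: 11.0
```

Run:
```python
from h import *
import pickle
c=cap('wrist','w1');pickle.dump(c,open('w1.pkl','wb'))
st=get_state();print({k:np.round(st[k],3).tolist() for k in('time','joints','tcp_pos','orientation','finger_gap','ft_force','ft_torque')})
```

```text
{'time': 5.2, 'joints': [-43.6, 27.142, 91.454, -0.022, 61.206, 61.077], 'tcp_pos': [503.694, -326.828, 86.348], 'orientation': [[0.967, -0.253, 0.002], [-0.253, -0.967, -0.003], [0.003, 0.002, -1.0]], 'finger_gap': 10.788, 'ft_force': [-7.635, 2.45, 28.396], 'ft_torque': [0.681, 1.416, 0.019]}
```

Call:
{"api": "step_arm", "payload": {"increments": [[0, 0, -0.004, 0, -1], [0, 0, -0.0045, 0, -1], [0, 0, 0, 0, -1], [0, 0, 0, 0, -0.2], [0, 0, 0, 0, -0.2]]}}

```text
time: 5.82
tcp_pos: [502.6, -325.2, 89.6]
orientation: [[0.967, -0.254, -0.002], [-0.254, -0.967, 0.002], [-0.002, -0.002, -1.0]]
ft_force: [0.4, -0.7, -0.1]
finger_gap: 34.4
```

Call:
{"api": "step_arm", "payload": {"increments": [[0, 0, 0, 0, -0.2], [0, 0, -0.03, 0, -0.2], [0, 0, -0.05, 0, 0], [0, 0, -0.05, 0, 0], [0, 0, 0, 0, 0]]}}

```text
time: 6.45
tcp_pos: [505.1, -327.8, 225.7]
orientation: [[0.967, -0.254, 0.007], [-0.253, -0.967, -0.006], [0.008, 0.004, -1.0]]
ft_force: [0.3, -0.0, -0.7]
finger_gap: 43.0
```

Run:
```python
from h import *
import pickle
c=cap('wrist');pickle.dump(c,open('w1.pkl','wb'))
st=get_state();print({k:np.round(st[k],3).tolist() for k in('time','tcp_pos','orientation','finger_gap')})
a,b=proj(c,[[502.4,-326.2,114],[460,-314,70]]);print(a,b)
x,y=int(a[0])-70,int(a[1])-70
cv2.imwrite('pics/w1c.png',cv2.resize(c['frame'][y:y+150,x:x+150],None,fx=4,fy=4,interpolation=2));print(x,y)
```

```text
{'time': 6.5, 'tcp_pos': [503.925, -326.796, 222.813], 'orientation': [[0.967, -0.254, 0.003], [-0.254, -0.967, -0.003], [0.004, 0.002, -1.0]], 'finger_gap': 42.598}
[323.50017368 244.39586379] [321.92299119 284.42350848]
253 174
```

View pics/w1c.png

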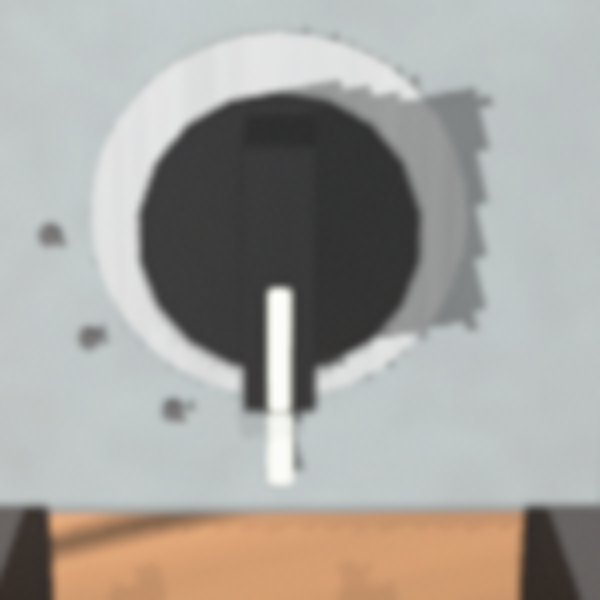

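The pointer lines up with the off mark: both are at about x=280 in the crop, and the knob is up. Next is the lid.

Call:
{"api": "step_arm", "payload": {"increments": [[-0.0145, -0.055, -0.013, 0, 0], [-0.0145, -0.055, -0.013, 0, 0], [-0.0145, -0.055, -0.013, 0, 0], [-0.0145, -0.055, -0.013, 0, 0], [-0.0145, -0.055, -0.013, 0, 0]]}}

```text
time: 7.12
tcp_pos: [501.7, -39.8, 284.3]
orientation: [[0.967, -0.254, -0.003], [-0.254, -0.967, 0.001], [-0.003, -0.0, -1.0]]
ft_force: [0.3, 1.0, 0.2]
finger_gap: 43.0
```

Call:
{"api": "step_arm", "payload": {"increments": [[-0.0145, -0.055, -0.013, 0, 0.2], [0, 0, 0, 0, 0.2], [0, 0, 0, 0, 0.2], [0, 0, 0, 0, 0.2], [0, 0, 0, 0, 0.2]]}}

```text
time: 7.75
tcp_pos: [502.6, 13.7, 298.1]
orientation: [[0.967, -0.256, -0.001], [-0.256, -0.967, 0.0], [-0.001, 0.0, -1.0]]
ft_force: [-0.0, -0.8, -0.3]
finger_gap: 51.4
```

Run:
```python
from h import *
import pickle
c=cap('wrist','w2');pickle.dump(c,open('w2.pkl','wb'))
st=get_state();print({k:np.round(st[k],3).tolist() for k in('time','tcp_pos','orientation','finger_gap')})
f=c['frame'];hsv=cv2.cvtColor(f,cv2.COLOR_BGR2HSV)
print(proj(c,[[583,-2,147],[525,15,181],[423,-20,60]]))
for p in [(300,200),(320,240),(320,300),(250,250)]: print(p,hsv[p[1],p[0]])
```

```text
{'time': 7.8, 'tcp_pos': [502.613, 13.843, 298.292], 'orientation': [[0.967, -0.256, -0.001], [-0.256, -0.967, 0.0], [-0.001, 0.0, -1.0]], 'finger_gap': 50.88}
[[317.43775491 103.99682759]
 [314.46631773 202.95270053]
 [380.0864735  271.27156477]]
(300, 200) [ 10 118 132]
(320, 240) [ 13 105 183]
(320, 300) [ 13 115 169]
(250, 250) [ 13 121 208]
```

View pics/w2.png

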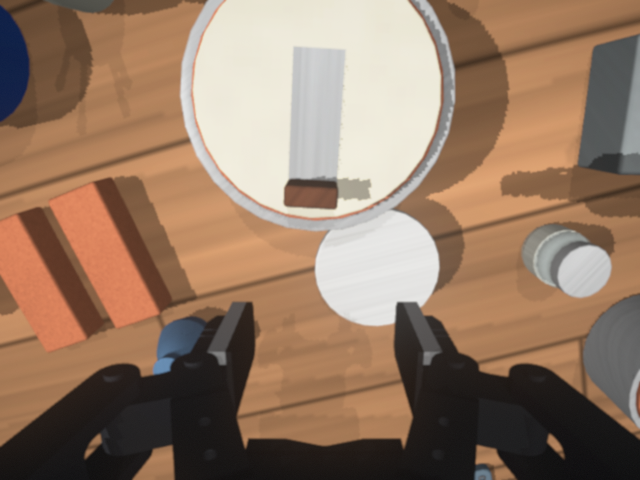

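The wrist view shows the cream lid centred near (317,90). The brown handle spans (285–338, 180–208), with a grey flat strip on the lid leading to it. The wheel's white disc is at (377,267), the bricks are at left, and the vase is at (180,345).

Run:
```python
from h import *
import pickle
from scipy.optimize import least_squares
c=pickle.load(open('w2.pkl','rb'));f=c['frame'];hsv=cv2.cvtColor(f,cv2.COLOR_BGR2HSV)
def circ(m,z,r):
    k=max(cv2.findContours(m,0,cv2.CHAIN_APPROX_NONE)[0],key=cv2.contourArea)[:,0]
    k=k[(k[:,1]>3)]
    X=np.array([onz(c,p,z)[:2] for p in k[::4]])
    s=least_squares(lambda q:np.hypot(X[:,0]-q[0],X[:,1]-q[1])-q[2],[*X.mean(0),r],loss='soft_l1').x
    return s
m=cv2.inRange(hsv,(20,15,180),(40,110,255));m=cv2.morphologyEx(m,cv2.MORPH_CLOSE,np.ones((5,5)));L=circ(m,147,83);print('lid',L)
m=cv2.inRange(hsv,(0,0,195),(180,30,255));m[:200]=0;m[335:]=0;m[:,:300]=0;m[:,450:]=0
print('wheel',circ(cv2.morphologyEx(m,cv2.MORPH_OPEN,np.ones((3,3))),60,60))
m=cv2.inRange(hsv,(0,90,30),(15,255,140));m[:172]=0;m[212:]=0;m[:,:278]=0;m[:,344:]=0
k=max(cv2.findContours(m,0,2)[0],key=cv2.contourArea);r=cv2.minAreaRect(k);b=cv2.boxPoints(r);print(r,b.tolist())
b=b[np.argsort(b[:,1])];P=[onz(c,p,181)[:2] for p in b[2:]];T=[onz(c,p,147)[:2] for p in b[:2]]
print('top -x edge z181',P,np.linalg.norm(P[0]-P[1]),'base/+x edge z147',T,np.linalg.norm(T[0]-T[1]))
e=np.mean(P,0);d=np.array(L[:2])-e;print('yaw',np.degrees(np.arctan2(d[1],d[0])),'dist',np.linalg.norm(d),'should be 69')
d=d/np.linalg.norm(d);print('handle',e+7*d, L[:2]-62*d, np.mean(T,0)-7*d)
# bricks: 4 corner outer on z=40
m=cv2.inRange(hsv,(3,150,190),(12,255,255));m[:170]=0;m[370:]=0;m[:,200:]=0
for k in cv2.findContours(m,0,2)[0]:
    if cv2.contourArea(k)>1500:
        r=cv2.minAreaRect(k);B=np.array([onz(c,p,40)[:2] for p in cv2.boxPoints(r)]);print('brick',np.round(cv2.boxPoints(r)).tolist(),np.round(B).tolist(),np.linalg.norm(np.diff(B,axis=0),axis=1))
```

```text
lid [588.15183246  -2.75779829  81.53763989]
wheel [425.64438557 -17.24170426  58.2668946 ]
((310.2900695800781, 195.98895263671875), (51.349979400634766, 20.760738372802734), 3.0127875804901123) [[284.10498046875, 205.0055389404297], [285.1961669921875, 184.2734832763672], [336.47515869140625, 186.9723663330078], [335.38397216796875, 207.7044219970703]]
top -x edge z181 [array([528.61577513,  33.71968961]), array([518.72903879,   3.11035312])] 32.166427152814556 base/+x edge z147 [array([536.9195229,  33.7005958]), array([ 5.25910203e+02, -4.50639057e-01])] 35.88191684022848
yaw -18.178396571025576 dist 67.86666784556024 should be 69
handle [530.32303521  16.2311844 ] [529.24626795  16.58475764] [524.76423494  18.80881533]
```

Call:
{"api": "step_arm", "payload": {"increments": [[0.0129, -0.0048, 0.03, 3.2, 0.1], [0.0129, -0.0047, 0.03, 0, 0.1], [0, 0, 0.035, 0, 0.1], [0, 0, 0.03, 0, 0.1], [0, 0, 0.02, 0, 0.1]], "newtons": 35}}

```text
time: 8.43
tcp_pos: [529.4, 16.2, 152.0]
orientation: [[0.951, -0.309, -0.002], [-0.309, -0.951, 0.0], [-0.002, 0.0, -1.0]]
ft_force: [1.0, -0.4, 0.3]
finger_gap: 47.1
```

Call:
{"api": "step_arm", "payload": {"increments": [[0, 0, 0, 0, 0.1], [0, 0, 0, 0, -0.5], [0, 0, 0, 0, -0.5], [0, 0, 0, 0, -0.5], [0, 0, 0, 0, -0.5]]}}

```text
time: 9.05
tcp_pos: [530.5, 16.7, 154.5]
orientation: [[0.952, -0.307, 0.001], [-0.307, -0.952, -0.0], [0.001, 0.0, -1.0]]
ft_force: [-0.3, -0.7, 0.9]
finger_gap: 32.8
```

Run:
```python
from h import *
c=cap('wrist','w3')
st=get_state();print({k:np.round(st[k],3).tolist() for k in('time','tcp_pos','orientation','finger_gap','ft_force')})
```

```text
{'time': 9.1, 'tcp_pos': [530.467, 16.72, 154.479], 'orientation': [[0.952, -0.307, 0.001], [-0.307, -0.952, -0.0], [0.001, 0.0, -1.0]], 'finger_gap': 33.212, 'ft_force': [-1.122, 0.004, 2.664]}
```

View pics/w3.png

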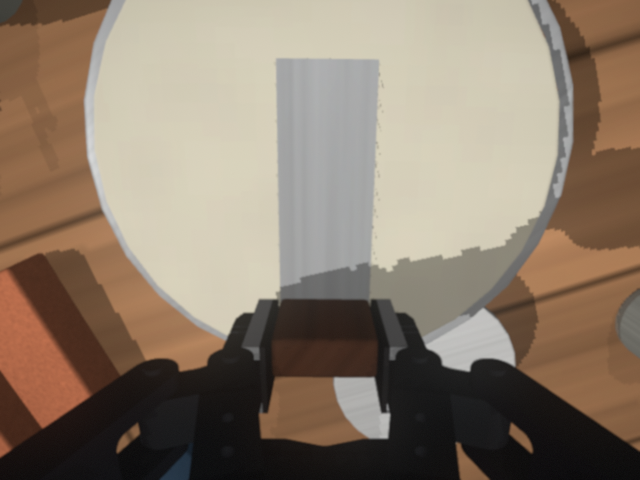

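The grip on the handle is square, with the fingers on both 34 mm faces. I'm tipping the lid along the arc about its far edge.

Call:
{"api": "step_arm", "payload": {"increments": [[0.0016, 0, -0.0066, 0, -0.5], [0.0025, 0, -0.0065, 0, -0.5], [0.0025, 0, -0.0064, 0, -0.5], [0.0028, 0, -0.0063, 0, -0.5], [0.0031, 0, -0.0062, 0, -0.5]]}}

```text
time: 9.72
tcp_pos: [542.2, 13.0, 186.3]
orientation: [[0.952, -0.307, 0.0], [-0.307, -0.952, 0.0], [0.0, -0.0, -1.0]]
ft_force: [0.9, 0.5, -2.6]
finger_gap: 33.4
```

Call:
{"api": "step_arm", "payload": {"increments": [[0.0034, 0, -0.0059, 0, -0.5], [0.0036, 0, -0.0058, 0, -0.5], [0.0039, 0, -0.0057, 0, -0.5], [0, 0, 0, 0, -0.5], [0, 0, 0, 0, -0.5]]}}

```text
time: 10.35
tcp_pos: [552.1, 9.7, 203.0]
orientation: [[0.952, -0.307, -0.001], [-0.307, -0.952, 0.0], [-0.001, 0.0, -1.0]]
ft_force: [-0.8, 0.6, -2.8]
finger_gap: 33.6
```

Run:
```python
from h import *
import pickle
c=cap('wrist');s=cap('side');pickle.dump((c,s),open('w4.pkl','wb'))
st=get_state();print({k:np.round(st[k],3).tolist() for k in('time','tcp_pos','orientation','finger_gap','ft_force')})
o=np.zeros((480,800,3),np.uint8);o[:,:480]=c['frame'][:,80:560];o[:400,480:]=cv2.resize(s['frame'][120:320,220:380],None,fx=2,fy=2);cv2.imwrite('pics/w4.png',o)
```

```text
{'time': 10.45, 'tcp_pos': [552.028, 9.79, 202.899], 'orientation': [[0.952, -0.307, -0.001], [-0.307, -0.952, 0.0], [-0.001, 0.0, -1.0]], 'finger_gap': 33.462, 'ft_force': [-0.778, 0.05, -2.714]}
```

View pics/w4.png

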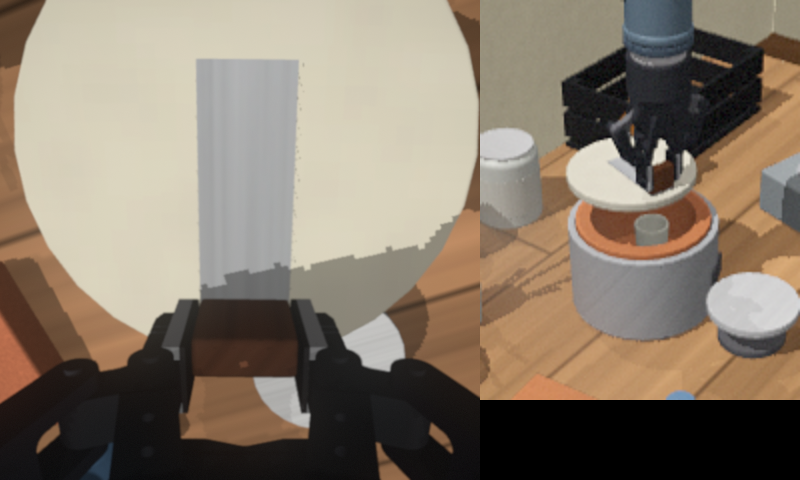

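The handle rose but the lid stayed rigid in the grip: the wrist view is unchanged and the far side is off the rim, so it lifted flat rather than tipped. I'll set it back the way it came, then regrip lightly and high so it can pivot.

Call:
{"api": "step_arm", "payload": {"increments": [[-0.0039, 0, 0.0057, 0, -0.5], [-0.0036, 0, 0.0058, 0, -0.5], [-0.0034, 0, 0.0059, 0, -0.5], [-0.0031, 0, 0.0062, 0, -0.5], [-0.0028, 0, 0.0063, 0, -0.5]]}}

```text
time: 11.08
tcp_pos: [536.1, 14.9, 172.8]
orientation: [[0.952, -0.307, -0.0], [-0.307, -0.952, 0.0], [-0.0, -0.0, -1.0]]
ft_force: [0.1, -1.3, -2.3]
finger_gap: 33.0
```

Call:
{"api": "step_arm", "payload": {"increments": [[-0.0025, 0, 0.0064, 0, -0.5], [-0.0025, 0, 0.0065, 0, -0.5], [-0.0016, 0, 0.0062, 0, -0.5], [0, 0, 0.0006, 0, -0.5], [0, 0, 0, 0, -0.5]]}}

```text
time: 11.7
tcp_pos: [530.2, 16.9, 154.3]
orientation: [[0.952, -0.307, 0.001], [-0.307, -0.952, -0.0], [0.001, -0.0, -1.0]]
ft_force: [-3.3, 1.2, 5.4]
finger_gap: 33.3
```

Call:
{"api": "step_arm", "payload": {"increments": [[0, 0, 0, 0, 0], [0, 0, 0, 0, 0], [-0.008, 0, -0.013, 0, 0], [0, 0, 0, 0, 0], [0, 0, 0, 0, 0]]}}

```text
time: 12.32
tcp_pos: [522.6, 19.4, 167.0]
orientation: [[0.952, -0.307, 0.001], [-0.307, -0.952, -0.0], [0.001, -0.0, -1.0]]
ft_force: [0.1, 0.5, 0.7]
finger_gap: 42.6
```

Call:
{"api": "step_arm", "payload": {"increments": [[0, 0, 0, 0, -0.3], [0, 0, 0, 0, -0.3], [0, 0, 0, 0, -0.3], [0, 0, 0, 0, -0.3], [0, 0, 0, 0, -0.3]], "newtons": 20}}

```text
time: 12.95
tcp_pos: [522.5, 19.3, 166.8]
orientation: [[0.952, -0.307, 0.0], [-0.307, -0.952, 0.0], [0.0, -0.0, -1.0]]
ft_force: [-1.0, 0.8, 5.0]
finger_gap: 33.3
```

Run:
```python
from h import *
c=cap('wrist')
cv2.imwrite('pics/w5.png',c['frame'])
st=get_state();print({k:np.round(st[k],3).tolist() for k in('time','tcp_pos','finger_gap','ft_force')})
```

```text
{'time': 13.0, 'tcp_pos': [522.545, 19.353, 166.805], 'finger_gap': 33.389, 'ft_force': [-0.738, 0.388, 5.266]}
```

Call:
{"api": "step_arm", "payload": {"increments": [[0.004, 0, -0.002, 0, -0.3], [0.004, 0, -0.004, 0, -0.3], [0.003, 0, -0.006, 0, -0.3], [0.002, 0, -0.006, 0, -0.3], [0, 0, 0, 0, -0.3]]}}

```text
time: 13.62
tcp_pos: [534.1, 15.5, 184.5]
orientation: [[0.952, -0.307, -0.002], [-0.307, -0.952, 0.0], [-0.002, 0.0, -1.0]]
ft_force: [-5.3, 1.8, -0.2]
finger_gap: 33.0
```

Run:
```python
from h import *
a=cv2.imread('pics/w5.png')
c=cap('wrist');cv2.imwrite('pics/w6.png',c['frame'])
s=cap('side');cv2.imwrite('pics/s6.png',s['frame'])
st=get_state();print({k:np.round(st[k],3).tolist() for k in('time','tcp_pos','finger_gap','ft_force')})
# grey strip top edge & lid width in wrist, before/after
for f in (a,c['frame']):
    hsv=cv2.cvtColor(f,cv2.COLOR_BGR2HSV);m=cv2.inRange(hsv,(0,0,120),(180,25,215));m[:,:220]=0;m[:,430:]=0;m[310:]=0
    k=max(cv2.findContours(m,0,2)[0],key=cv2.contourArea);print('strip',cv2.boundingRect(k))
    m=cv2.inRange(hsv,(20,15,150),(40,110,255));r=np.nonzero(m[100])[0];print('lid row100',r.min(),r.max())
```

```text
{'time': 13.725, 'tcp_pos': [533.973, 15.504, 184.263], 'finger_gap': 33.159, 'ft_force': [-4.043, 1.966, -0.37]}
strip (278, 38, 98, 232)
lid row100 108 542
strip (282, 58, 90, 221)
lid row100 122 531
```

The lid now pivots: the strip and lid outline foreshorten by about 7° worth, with about 4 N of sideways push. Continuing to about 21°.

Call:
{"api": "step_arm", "payload": {"increments": [[0.0019, 0, -0.0043, 0, -0.3], [0.0019, 0, -0.0042, 0, -0.3], [0.0021, 0, -0.0042, 0, -0.3], [0.0022, 0, -0.0041, 0, -0.3], [0.0023, 0, -0.004, 0, -0.3]]}}

```text
time: 14.35
tcp_pos: [545.6, 11.9, 205.9]
orientation: [[0.952, -0.307, 0.002], [-0.307, -0.952, -0.0], [0.002, -0.0, -1.0]]
ft_force: [0.3, 0.0, -1.9]
finger_gap: 33.7
```

Call:
{"api": "step_arm", "payload": {"increments": [[0.0024, 0, -0.0039, 0, -0.3], [0.0026, 0, -0.0039, 0, -0.3], [0.0028, 0, -0.0039, 0, -0.3], [0.001, 0, -0.0015, 0, -0.3], [0, 0, 0, 0, -0.3]]}}

```text
time: 14.98
tcp_pos: [553.2, 9.4, 218.7]
orientation: [[0.952, -0.307, 0.0], [-0.307, -0.952, -0.0], [0.0, -0.0, -1.0]]
ft_force: [-0.1, 0.0, -3.1]
finger_gap: 33.2
```

```bash
cat > tilt.py <<'E'
from h import *
# lid tilt: far end of grey strip in the wrist view, edge width 34mm(=handle) measured flat as 98px
def strip(c,save=None):
    f=c['frame'];hsv=cv2.cvtColor(f,cv2.COLOR_BGR2HSV);m=cv2.inRange(hsv,(0,0,120),(180,25,215));m[:,:220]=0;m[:,430:]=0;m[310:]=0
    k=max(cv2.findContours(m,0,2)[0],key=cv2.contourArea);b=cv2.boundingRect(k)
    m2=cv2.inRange(hsv,(20,15,150),(40,110,255));r=np.nonzero(m2[100])[0]
    return b,r.min(),r.max()
E
python3 - <<'E'
from tilt import *
c=cap('wrist','w7');s=cap('side','s7')
st=get_state();print({k:np.round(st[k],3).tolist() for k in('time','tcp_pos','finger_gap','ft_force')});print(strip(c))
o=np.zeros((480,800,3),np.uint8);o[:,:400]=c['frame'][:,120:520];o[:400,400:]=cv2.resize(s['frame'][140:300,220:380],(400,400));cv2.imwrite('pics/c7.png',o)
E
```

```text
{'time': 15.075, 'tcp_pos': [552.94, 9.494, 218.45], 'finger_gap': 33.347, 'ft_force': [0.36, 0.322, -2.741]}
((283, 85, 85, 206), np.int64(145), np.int64(507))
```

View pics/c7.png

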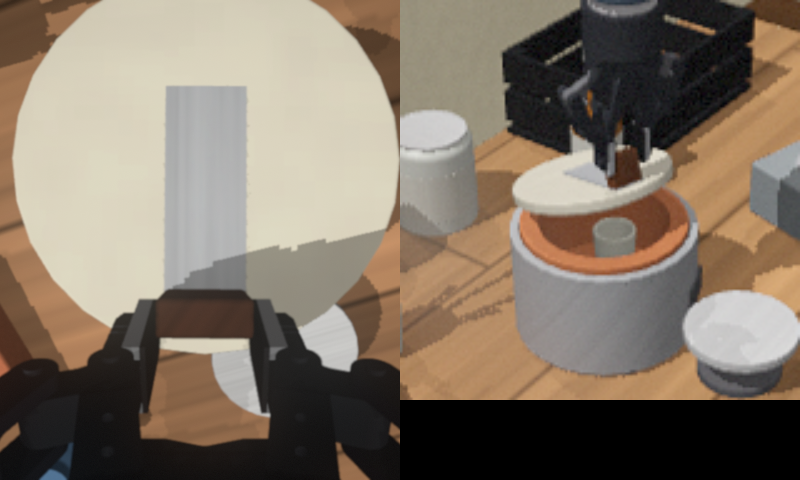

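The lid is visibly tipped in the grip, but the wrist force equals its full weight, so the far edge has come off the rim by some millimetres. I'll compute tilt and edge height.

```bash
cat > tilt.py <<'E'
from h import *
def corners(c):
    f=c['frame'];hsv=cv2.cvtColor(f,cv2.COLOR_BGR2HSV);m=cv2.inRange(hsv,(0,0,120),(180,25,215));m[:,:220]=0;m[:,430:]=0;m[310:]=0
    m=cv2.morphologyEx(m,cv2.MORPH_OPEN,np.ones((3,3)))
    k=max(cv2.findContours(m,0,2)[0],key=cv2.contourArea);x,y,w,h=cv2.boundingRect(k)
    r=[np.nonzero(m[y+j])[0] for j in (4,5,6,7,8)]
    return (np.median([q.min() for q in r])-.5,y-.5),(np.median([q.max() for q in r])+.5,y-.5)
def far(c,W):
    # strip's far edge midpoint from its known width W (parallel to the image's x)
    a,b=[cv2.undistortPoints(np.array([[p]]),K(c),np.array(c['dist_coeffs'],float))[0,0] for p in corners(c)]
    d=W/np.linalg.norm(a-b);T=np.array(c['world_from_camera']);p=np.append((a+b)/2,1)*d
    return T[:3,:3]@p+T[:3,3]
E
python3 - <<'E'
from tilt import *
import pickle
c=cap('wrist');st=get_state()
f0={**c,'frame':cv2.imread('pics/w5.png')}
# camera pose rel tool constant & no rotation since w5 -> shift by TCP difference
sh=np.array(st['tcp_pos'])-[522.55,19.35,166.8]
T=np.array(c['world_from_camera']).copy();T[:3,3]-=sh;f0['world_from_camera']=T
a,b=corners(f0);P=[onz(f0,p,147) for p in(a,b)];W=np.linalg.norm(P[0]-P[1]);F0=(P[0]+P[1])/2
L=np.hypot(*(F0[:2]-np.array([530.,16.4])));print('W',W,'far edge flat',F0,'dist from handle axis',L, far(f0,W))
F1=far(c,W);print('far now',F1)
t=np.array(st['tcp_pos']);u=np.array([.952,-.307])
for th in range(8,27,2):
    r=np.radians(th);  # handle grip ~ (x=-2 rel block, 28 above disc top); pivot = world (t + 8u*.., grip z)
    g=t[:2]+u*6; gz=166.8+sh[2]+8.2  # block point -2, 175 originally
    p=np.array([L+2,-28.]);q=[p[0]*np.cos(r)+p[1]*np.sin(r), -p[0]*np.sin(r)+p[1]*np.cos(r)]
    e=np.array([147,-40.]);eq=[e[0]*np.cos(r)+e[1]*np.sin(r),-e[0]*np.sin(r)+e[1]*np.cos(r)]
    print(th,np.round([*(g+u*q[0]),gz+q[1]],1),'far edge z',round(gz+eq[1],1),np.round(g+u*eq[0],0))
E
```

```text
W 34.97146360702626 far edge flat [617.772533   -11.21394206 147.        ] dist from handle axis 92.01384322339202 [617.77295638 -11.21293838 146.9994623 ]
far now [635.00042332 -16.57740085 171.36312955]
8 [643.6 -19.7 185.8] far edge z 166.6 [692. -35.]
10 [642.2 -19.3 182.7] far edge z 161.7 [690. -35.]
12 [640.6 -18.8 179.7] far edge z 156.9 [688. -34.]
14 [639.  -18.3 176.7] far edge z 152.3 [685. -33.]
16 [637.3 -17.7 173.8] far edge z 147.7 [683. -32.]
18 [635.5 -17.1 171. ] far edge z 143.2 [680. -31.]
20 [633.6 -16.5 168.2] far edge z 138.8 [677. -31.]
22 [631.6 -15.9 165.5] far edge z 134.5 [674. -30.]
24 [629.6 -15.2 162.8] far edge z 130.3 [671. -29.]
26 [627.4 -14.5 160.3] far edge z 126.2 [668. -28.]
```

Tilt is about 18° with the far edge about 8 mm above the rim and slightly outward. I'll back off 7 mm and ease the grip so gravity swings the far edge down onto the rim.

Call:
{"api": "step_arm", "payload": {"increments": [[-0.0035, 0, 0, 0, -0.3], [-0.0035, 0, 0, 0, -0.3], [0, 0, 0, 0, -0.24], [0, 0, 0, 0, -0.24], [0, 0, 0, 0, -0.24]]}}

```text
time: 15.75
tcp_pos: [546.5, 11.6, 218.6]
orientation: [[0.952, -0.307, 0.0], [-0.307, -0.952, -0.0], [0.0, -0.0, -1.0]]
ft_force: [-0.3, -0.8, -3.3]
finger_gap: 33.6
```

```bash
cat > chk.py <<'E'
from tilt import *
c=cap('wrist');st=get_state();t=np.array(st['tcp_pos']);print('t',st['time'],'tcp',t.round(1),'gap',round(float(st['finger_gap']),2),'F',np.round(st['ft_force'],1))
F=far(c,34.97);u=np.array(st['orientation'])[:2,0];rel=np.array([(F[:2]-t[:2])@u,F[2]-t[2]]);print('far strip rel TCP',rel.round(1))
# grip pivot on lid: rel TCP (6, 8.2); strip end on lid rel pivot (94,-28); flat angle = atan2(-28,94)
a=np.degrees(np.arctan2(-28,94)-np.arctan2(rel[1]-8.2,rel[0]-6));r=np.radians(a)
print('tilt',a.round(1),'far edge z',(t[2]+8.2-147*np.sin(r)-40*np.cos(r)).round(1),'len',np.hypot(rel[0]-6,rel[1]-8.2).round(1),'(98)')
E
python3 chk.py
```

```text
t 15.8 tcp [546.5  11.5 218.6] gap 33.51 F [-0.1 -0.  -2.6]
far strip rel TCP [ 86.1 -47. ]
tilt 18.0 far edge z 143.4 len 97.3 (98)
```

Call:
{"api": "step_arm", "payload": {"increments": [[0, 0, 0, 0, -0.23], [0, 0, 0, 0, -0.23], [0, 0, 0, 0, -0.225], [0, 0, 0, 0, -0.225], [0, 0, 0, 0, -0.225]]}}

```text
time: 16.42
tcp_pos: [546.5, 11.6, 218.6]
orientation: [[0.952, -0.307, 0.0], [-0.307, -0.952, 0.0], [0.0, -0.0, -1.0]]
ft_force: [0.6, -0.7, -2.4]
finger_gap: 33.4
```

```bash
python3 chk.py
```

```text
t 16.475 tcp [546.5  11.6 218.6] gap 33.67 F [ 0.3 -1.5 -3.4]
far strip rel TCP [ 86.1 -47. ]
tilt 18.0 far edge z 143.3 len 97.3 (98)
```

Call:
{"api": "step_arm", "payload": {"increments": [[0, 0, 0, 0, -0.22], [0, 0, 0, 0, -0.22], [0, 0, 0, 0, -0.217], [0, 0, 0, 0, -0.217], [0, 0, 0, 0, -0.217]]}}

```text
time: 17.1
tcp_pos: [546.5, 11.6, 218.6]
orientation: [[0.952, -0.307, 0.0], [-0.307, -0.952, -0.0], [0.0, -0.0, -1.0]]
ft_force: [-0.2, -0.5, -2.3]
finger_gap: 33.8
```

```bash
python3 chk.py
```

```text
t 17.15 tcp [546.5  11.6 218.6] gap 33.65 F [ 0.5  0.7 -2.2]
far strip rel TCP [ 84.2 -48.9]
tilt 19.6 far edge z 139.9 len 96.8 (98)
```

It's creeping down in a controlled way. I'll continue.

Call:
{"api": "step_arm", "payload": {"increments": [[0, 0, 0, 0, -0.217], [0, 0, 0, 0, -0.217], [0, 0, 0, 0, -0.217], [0, 0, 0, 0, -0.217], [0, 0, 0, 0, -0.217]]}}

```text
time: 17.77
tcp_pos: [546.5, 11.6, 218.6]
orientation: [[0.952, -0.307, 0.0], [-0.307, -0.952, 0.0], [-0.0, -0.0, -1.0]]
ft_force: [0.0, -0.3, -2.8]
finger_gap: 33.7
```

```bash
python3 chk.py
```

```text
t 17.825 tcp [546.4  11.6 218.6] gap 33.63 F [ 0.6 -0.1 -2.2]
far strip rel TCP [ 83.8 -48.8]
tilt 19.6 far edge z 139.7 len 96.4 (98)
```

Call:
{"api": "step_arm", "payload": {"increments": [[0, 0, 0, 0, -0.215], [0, 0, 0, 0, -0.215], [0, 0, 0, 0, -0.215], [0, 0, 0, 0, -0.215], [0, 0, 0, 0, -0.215]]}}

```text
time: 18.45
tcp_pos: [546.5, 11.6, 218.6]
orientation: [[0.952, -0.307, 0.0], [-0.307, -0.952, 0.0], [0.0, -0.0, -1.0]]
ft_force: [0.3, 0.0, -3.1]
finger_gap: 33.6
```

```bash
python3 chk.py
```

```text
t 18.5 tcp [546.5  11.6 218.6] gap 33.72 F [-0.2 -0.1 -1.8]
far strip rel TCP [ 80.7 -52.8]
tilt 22.7 far edge z 133.3 len 96.4 (98)
```

Call:
{"api": "step_arm", "payload": {"increments": [[0, 0, 0.0015, 0, -0.215], [0, 0, 0.0015, 0, -0.215], [0, 0, 0, 0, -0.215], [0, 0, 0, 0, -0.215], [0, 0, 0, 0, -0.215]]}}

```text
time: 19.12
tcp_pos: [546.5, 11.6, 215.7]
orientation: [[0.952, -0.307, 0.0], [-0.307, -0.952, -0.0], [0.0, -0.0, -1.0]]
ft_force: [-0.7, 0.0, -0.4]
finger_gap: 33.7
```

```bash
python3 chk.py; python3 chk.py; python3 -c "
from h import *
s=cap('side');cv2.imwrite('pics/s8.png',cv2.resize(s['frame'][140:280,220:380],None,fx=4,fy=4,interpolation=2))"
```

```text
t 19.175 tcp [546.5  11.6 215.7] gap 33.55 F [-0.9 -0.1 -0.7]
far strip rel TCP [ 82.  -53.1]
tilt 22.3 far edge z 131.1 len 97.6 (98)
t 19.225 tcp [546.5  11.6 215.7] gap 33.18 F [-1.3  0.3 -0.6]
far strip rel TCP [ 82.  -53.1]
tilt 22.3 far edge z 131.1 len 97.6 (98)
```

View pics/s8.png

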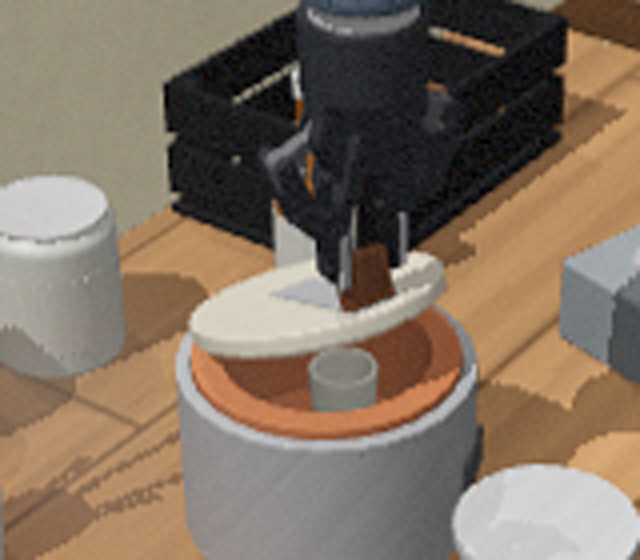

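The side view shows the lid tipped with its far edge resting on the rim. The load at the wrist has dropped to about 0.5 N and the tilt is 22°. I'm gripping firmly and lifting off, then measuring the bricks.

Call:
{"api": "step_arm", "payload": {"increments": [[0, 0, 0, 0, -0.6], [0, 0, 0, 0, -0.6], [0, 0, 0, 0, -0.6], [0, 0, -0.01, 0, -0.6], [0, 0, -0.02, 0, -0.6]], "newtons": 100}}

```text
time: 19.9
tcp_pos: [545.7, 11.7, 245.3]
orientation: [[0.952, -0.307, -0.003], [-0.307, -0.952, 0.0], [-0.003, 0.0, -1.0]]
ft_force: [-0.6, -0.5, -2.2]
finger_gap: 30.8
```

```bash
python3 chk.py
python3 - <<'E'
from h import *
import pickle
c=pickle.load(open('w2.pkl','rb'));t,s=pickle.load(open('c0.pkl','rb'))
def blobs(c,roi,lo,hi,z):
    x0,y0,x1,y1=roi;hsv=cv2.cvtColor(c['frame'],cv2.COLOR_BGR2HSV);m=np.zeros(hsv.shape[:2],np.uint8);m[y0:y1,x0:x1]=cv2.inRange(hsv,lo,hi)[y0:y1,x0:x1]
    m=cv2.morphologyEx(m,cv2.MORPH_OPEN,np.ones((3,3)))
    for k in cv2.findContours(m,0,2)[0]:
        if cv2.contourArea(k)>300:
            r=cv2.minAreaRect(k);b=cv2.boxPoints(r);B=np.array([onz(c,p,z)[:2] for p in b])
            print(np.round(b).tolist(),np.round(B).tolist(),'ctr',B.mean(0).round(1),'sides',np.linalg.norm(np.diff(B,axis=0),axis=1).round(1))
h=cv2.cvtColor(c['frame'],cv2.COLOR_BGR2HSV);print(h[280,45],h[250,110],h[220,115],h[230,200]);ht=cv2.cvtColor(t['frame'],cv2.COLOR_BGR2HSV);print(ht[235,205],ht[235,233],ht[235,218])
print('wrist');blobs(c,(0,170,180,370),(3,165,170),(11,255,255),40)
print('top');blobs(t,(185,195,252,275),(2,175,150),(11,255,255),40)
s2=s;hs=cv2.cvtColor(s['frame'],cv2.COLOR_BGR2HSV);print('side',hs[330,268],hs[352,245]);blobs(s,(200,300,305,390),(2,165,165),(11,255,255),40)
E
```

```text
t 19.95 tcp [547.5  11.4 248.9] gap 30.92 F [ 1.9 -0.2 -0. ]
far strip rel TCP [ 78.9 -59.1]
tilt 26.1 far edge z 156.4 len 99.2 (98)
[  9 148 216] [  9 147 221] [  9 145 100] [ 13 123 195]
[ 11 181 201] [ 11 181 200] [ 15 156 108]
wrist
top
[[194.0, 213.0], [210.0, 212.0], [214.0, 259.0], [198.0, 260.0]] [[561.0, 368.0], [564.0, 317.0], [420.0, 304.0], [416.0, 354.0]] ctr [490.2 335.6] sides [ 51.2 145.2  50.8]
[[223.0, 210.0], [239.0, 209.0], [243.0, 256.0], [227.0, 257.0]] [[568.0, 278.0], [572.0, 227.0], [428.0, 214.0], [424.0, 264.0]] ctr [498.1 245.7] sides [ 51.3 144.   50.9]
side [ 12 146 195] [ 12 154 202]
```

Brick tops measure 51×145 mm each with a 90 mm spacing, matching the sizes given. The mid-point is (494, 291) at yaw 5°. I'm carrying the lid over with a turn to match.

Call:
{"api": "step_arm", "payload": {"increments": [[-0.01, -0.014, -0.006, 0, -0.6], [-0.02, -0.027, -0.006, 0, -0.6], [-0.025, -0.035, 0, 0, -0.6], [-0.03, -0.042, 0, 0, -0.6], [-0.03, -0.042, 0, 0, -0.6]], "newtons": 80}}

```text
time: 20.58
tcp_pos: [484.6, 201.3, 257.2]
orientation: [[0.952, -0.307, -0.001], [-0.307, -0.952, 0.0], [-0.001, -0.0, -1.0]]
ft_force: [0.8, 0.7, -2.7]
finger_gap: 30.8
```

Call:
{"api": "step_arm", "payload": {"increments": [[-0.025, -0.035, 0, 0, -0.6], [-0.02, -0.026, 0, -4, -0.6], [-0.01, -0.014, 0, -4, -0.6], [0, 0, 0, -5, -0.6], [0, 0, 0.02, -5, -0.6]]}}

```text
time: 21.2
tcp_pos: [456.4, 287.6, 238.7]
orientation: [[1.0, 0.006, 0.003], [0.006, -1.0, 0.001], [0.003, -0.001, -1.0]]
ft_force: [0.1, 0.3, -3.1]
finger_gap: 30.9
```

Call:
{"api": "step_arm", "payload": {"increments": [[0, 0, 0.03, -5, -0.6], [0, 0, 0.02, 0, -0.6], [0, 0, 0, 0, -0.6], [0, 0, 0, 0, -0.6], [0, 0, 0, 0, -0.6]]}}

```text
time: 21.82
tcp_pos: [456.5, 287.2, 188.8]
orientation: [[0.996, 0.089, 0.002], [0.089, -0.996, 0.001], [0.002, -0.001, -1.0]]
ft_force: [-0.1, -0.7, -3.8]
finger_gap: 30.8
```

```bash
python3 chk.py
python3 - <<'E'
from h import *
c=cap('wrist','w9');cv2.imwrite('pics/w9.png',c['frame']);s=cap('side','s9')
st=get_state();print(np.round(st['orientation'],3)[:2,0])
E
```

```text
t 21.875 tcp [456.4 287.2 188.7] gap 30.69 F [-0.5  0.3 -2.9]
far strip rel TCP [ 81.3 -52.5]
tilt 22.3 far edge z 104.1 len 96.7 (98)
[0.996 0.089]
```

Call:
{"api": "step_arm", "payload": {"increments": [[-0.002, 0, 0.02, 0, -0.6], [-0.0025, 0, 0.02, 0, -0.6], [0, 0, 0.014, 0, -0.6], [0, 0, 0.007, 0, -0.6], [0, 0, 0, 0, -0.6]], "newtons": 40}}

```text
time: 22.6
tcp_pos: [451.4, 286.6, 126.4]
orientation: [[0.996, 0.089, -0.0], [0.089, -0.996, -0.0], [-0.0, 0.0, -1.0]]
ft_force: [0.3, -0.6, -1.8]
finger_gap: 31.1
```

```bash
python3 chk.py
```

```text
t 22.65 tcp [451.7 286.8 126.9] gap 30.69 F [ 0.4  0.2 -2.7]
far strip rel TCP [ 80.9 -55.8]
tilt 24.0 far edge z 38.9 len 98.5 (98)
```

Call:
{"api": "step_arm", "payload": {"increments": [[0, 0, 0.002, 0, -0.6], [-0.0035, 0, 0.0044, 0, -0.6], [-0.0035, 0, 0.0044, 0, -0.6], [-0.0035, 0, 0.0046, 0, -0.6], [-0.003, 0, 0.0046, 0, -0.6]]}}

```text
time: 23.28
tcp_pos: [438.3, 285.8, 107.4]
orientation: [[0.996, 0.089, 0.002], [0.089, -0.996, 0.001], [0.002, -0.001, -1.0]]
ft_force: [-3.3, -0.3, 6.2]
finger_gap: 30.9
```

```bash
python3 chk.py
```

```text
t 23.325 tcp [437.6 285.6 106.6] gap 30.47 F [-0.9  0.5  3.5]
far strip rel TCP [ 90.1 -44.5]
tilt 15.5 far edge z 37.0 len 99.2 (98)
```

Call:
{"api": "step_arm", "payload": {"increments": [[-0.0028, 0, 0.005, 0, -0.6], [-0.0028, 0, 0.005, 0, -0.6], [-0.0026, 0, 0.005, 0, -0.6], [-0.0026, 0, 0.005, 0, -0.6], [-0.0024, 0, 0.0045, 0, -0.6]]}}

```text
time: 23.95
tcp_pos: [424.7, 284.3, 82.1]
orientation: [[0.996, 0.089, 0.001], [0.089, -0.996, -0.0], [0.001, 0.0, -1.0]]
ft_force: [-0.9, 1.9, 2.7]
finger_gap: 31.0
```

```bash
python3 chk.py
```

```text
t 24.0 tcp [424.3 284.3  81.5] gap 31.01 F [-0.5  2.1  2.3]
far strip rel TCP [100.8 -22.3]
tilt 1.3 far edge z 46.4 len 99.6 (98)
```

Call:
{"api": "step_arm", "payload": {"increments": [[0, 0, 0.001, 0, -0.6], [0, 0, 0.001, 0, -0.6], [0, 0, 0, 0, -0.22], [0, 0, 0, 0, -0.215], [0, 0, 0, 0, -0.2]], "newtons": 20}}

```text
time: 24.62
tcp_pos: [424.8, 284.0, 79.8]
orientation: [[0.996, 0.089, -0.0], [0.089, -0.996, -0.0], [-0.0, 0.0, -1.0]]
ft_force: [0.2, -0.1, -0.0]
finger_gap: 34.0
```

Call:
{"api": "step_arm", "payload": {"increments": [[0, 0, 0, 0, 0], [0, 0, 0, 0, 0], [0, 0, -0.02, 0, 0], [0, 0, -0.04, 0, 0], [0, 0, -0.05, 0, 0]]}}

```text
time: 25.25
tcp_pos: [424.0, 283.9, 190.4]
orientation: [[0.996, 0.089, -0.002], [0.089, -0.996, -0.001], [-0.002, 0.001, -1.0]]
ft_force: [0.2, 0.7, 0.0]
finger_gap: 42.8
```

Run:
```python
from h import *
import pickle
from scipy.optimize import least_squares
c=cap('wrist','w10');t=cap('top','t10');pickle.dump((c,t),open('w10.pkl','wb'))
st=get_state();print({k:np.round(st[k],2).tolist() for k in('time','tcp_pos','finger_gap','ft_force')})
for c in (c,t):
    hsv=cv2.cvtColor(c['frame'],cv2.COLOR_BGR2HSV);m=cv2.inRange(hsv,(20,15,130),(42,120,255));m=cv2.morphologyEx(m,cv2.MORPH_CLOSE,np.ones((7,7)))
    k=max(cv2.findContours(m,0,cv2.CHAIN_APPROX_NONE)[0],key=cv2.contourArea);k=cv2.convexHull(k)[:,0];print(cv2.boundingRect(k))
    k=k[(k[:,1]>2)&(k[:,1]<295 if c['frame'] is not t['frame'] else True)]
    X=np.array([onz(c,p,60)[:2] for p in k])
    s=least_squares(lambda q:np.hypot(X[:,0]-q[0],X[:,1]-q[1])-q[2],[494,290,83],loss='soft_l1').x;print('lid on z=60',s.round(1),'want 494.1 290.7 r83; resid',np.abs(np.hypot(*(X-s[:2]).T)-s[2]).mean())
hs=cv2.cvtColor(t['frame'],cv2.COLOR_BGR2HSV);print(proj(t,[[588,-3,122]]))
```

```text
{'time': 25.35, 'tcp_pos': [428.02, 285.64, 195.81], 'finger_gap': 42.75, 'ft_force': [1.48, -0.43, 0.61]}
(192, 0, 266, 245)
lid on z=60 [494.8 290.9  83. ] want 494.1 290.7 r83; resid 0.1910301422006708
(84, 58, 87, 41)
lid on z=60 [961.  586.1 135.1] want 494.1 290.7 r83; resid 6.549029308773737
[[314.38933101 199.49205156]]
```

The lid fit at z=60 gives (494.8, 290.9) and r=83.0, so it is flat and centred. Now I'm locating the cup.

Run:
```python
from h import *
import pickle
_,t=pickle.load(open('w10.pkl','rb'))
s=cap('side','s10')
print('side est',onz(s,(305.7,229.5),122))
k=cv2.cvtColor(t['frame'],cv2.COLOR_BGR2HSV)[165:235,280:350]
m=cv2.inRange(k,(0,0,90),(180,60,255));n,l,st,ce=cv2.connectedComponentsWithStats(m)
for i in range(1,n):
    if st[i,4]>40: print(st[i],ce[i]+[280,165],onz(t,ce[i]+[280,165],122))
# chamber: orange ring centroid at rim z=135
m=cv2.inRange(k,(3,110,60),(16,255,255));m=cv2.morphologyEx(m,cv2.MORPH_OPEN,np.ones((2,2)));c=max(cv2.findContours(m,0,2)[0],key=cv2.contourArea)
(cx,cy),r=cv2.minEnclosingCircle(c);print('liner',cx+280,cy+165,r,onz(t,(cx+280,cy+165),135))
h=cv2.convexHull(c)
```

```text
side est [584.04637608 -16.26962666 122.        ]
[  1   1  68  68 700] [314.32714286 202.71142857] [578.57044103  -2.78814735 122.        ]
[ 30  30  16  15 178] [317.74157303 201.76404494] [581.32137842 -12.70398359 122.        ]
liner 315.36358642578125 200.02094650268555 30.08186149597168 [584.48819705  -5.69863652 135.        ]
```

Call:
{"api": "step_arm", "payload": {"increments": [[0.008, 0.02, -0.02, 0, 0.3], [0.0211, 0.052, -0.02, 0, 0.4], [0.0211, 0.052, -0.01, 0, 0.4], [0.0211, 0.052, -0.01, 1, 0.4], [0.0211, 0.052, 0, 1, 0.4]]}}

```text
time: 26.02
tcp_pos: [536.8, 63.3, 249.8]
orientation: [[0.999, 0.054, 0.0], [0.054, -0.999, 0.0], [0.0, -0.0, -1.0]]
ft_force: [-0.5, 0.3, 0.4]
finger_gap: 60.0
```

Call:
{"api": "step_arm", "payload": {"increments": [[0.0211, 0.052, 0, 1, 0.4], [0.013, 0.033, 0, 1, 0.4], [0, 0, 0, 1, 0.4], [0, 0, 0, 0, 0.4], [0, 0, 0, 0, 0.4]]}}

```text
time: 26.65
tcp_pos: [573.6, -17.1, 249.8]
orientation: [[1.0, 0.003, -0.001], [0.003, -1.0, 0.0], [-0.001, -0.0, -1.0]]
ft_force: [-0.4, 0.3, 0.1]
finger_gap: 60.1
```

Run:
```python
from h import *
import pickle
c=cap('wrist','w11');pickle.dump(c,open('w11.pkl','wb'))
st=get_state();print({k:np.round(st[k],3).tolist() for k in('time','tcp_pos','orientation','finger_gap')})
print(proj(c,[[582,-14,122],[588,-3,135]]))
cv2.imwrite('pics/w11.png',c['frame'])
```

```text
{'time': 26.7, 'tcp_pos': [573.739, -17.052, 250.033], 'orientation': [[1.0, 0.004, -0.0], [0.004, -1.0, 0.0], [-0.0, -0.0, -1.0]], 'finger_gap': 59.694}
[[321.21489028 219.81125964]
 [303.4849864  215.10336616]]
```

View pics/w11.png

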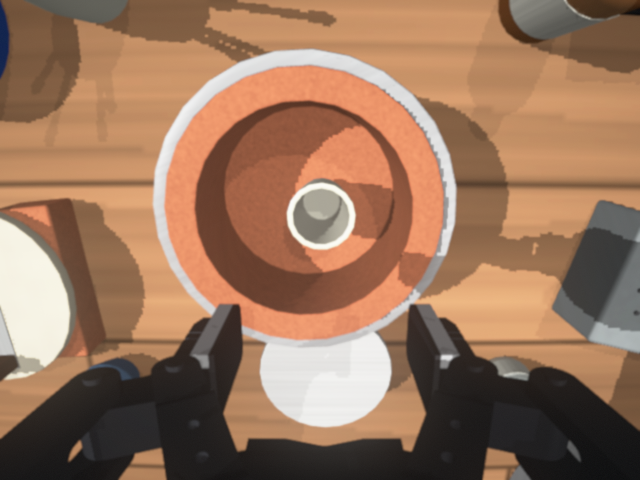

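The wrist view shows the open chamber, centred at (304,207), and the cup rim, centred at (321,216) and about 68 px across. The wheel is at (326,372).

Run:
```python
from h import *
import pickle
c=pickle.load(open('w11.pkl','rb'))
P=lambda u,z:onz(c,u,z)[:2].round(1)
print('cup',P((321,216),122),'diam',np.linalg.norm(P((287,216),122)-P((355.5,216),122)),'chamber',P((304,207),135),'diam',np.linalg.norm(P((195,207),135)-P((412,207),135)))
print('wheel edges: left,right,bottom',P((260,372),60),P((392,372),60),P((326,426),60))
f=c['frame'];hsv=cv2.cvtColor(f,cv2.COLOR_BGR2HSV);m=cv2.inRange(hsv,(0,0,180),(180,40,255));m[:170]=0;m[262:]=0;m[:,:270]=0;m[:,372:]=0
k=max(cv2.findContours(m,0,2)[0],key=cv2.contourArea);e=cv2.fitEllipse(k);print(e,P(e[0],122))
```

```text
cup [584.6 -13.9] diam 45.00044444224968 chamber [593.1  -3.4] diam 135.40092318739926
wheel edges: left,right,bottom [425.7  41.8] [426.1 -78.2] [366.4 -18.5]
((320.5467224121094, 215.40731811523438), (65.58472442626953, 66.92464447021484), 99.05166625976562) [585.  -13.6]
```

Call:
{"api": "step_arm", "payload": {"increments": [[0.0113, -0.0032, 0.03, 0, 0.4], [0, 0, 0.04, 0, 0.4], [0, 0, 0.03, 0, 0.4], [0, 0, 0, 0, 0.4], [0, 0, 0.02, 0, 0.4]], "newtons": 30}}

```text
time: 27.32
tcp_pos: [587.4, -14.8, 132.8]
orientation: [[1.0, 0.003, 0.005], [0.003, -1.0, -0.001], [0.005, 0.001, -1.0]]
ft_force: [-1.0, 0.3, -0.6]
finger_gap: 59.8
```

Call:
{"api": "step_arm", "payload": {"increments": [[0, 0, 0.025, 0, 0.4], [0, 0, 0.022, 0, 0.4], [0, 0, 0, 0, 0.4], [0, 0, 0, 0, -0.3], [0, 0, 0, 0, -0.3]]}}

```text
time: 27.95
tcp_pos: [587.0, -14.8, 85.6]
orientation: [[1.0, 0.002, 0.004], [0.002, -1.0, -0.0], [0.004, 0.0, -1.0]]
ft_force: [0.2, 1.7, 7.3]
finger_gap: 44.1
```

Call:
{"api": "step_arm", "payload": {"increments": [[0, 0, 0, 0, -0.3], [0, 0, 0, 0, -0.3], [0, 0, 0, 0, -0.3], [0, 0, -0.005, 0, -0.3], [0, 0, 0, 0, -0.3]]}}

```text
time: 28.58
tcp_pos: [585.9, -15.1, 88.9]
orientation: [[1.0, 0.002, 0.001], [0.002, -1.0, -0.0], [0.001, 0.0, -1.0]]
ft_force: [0.5, 1.2, -1.6]
finger_gap: 44.5
```

The cup is gripped (44.5 mm opening, about its weight at the wrist). I'm lifting it clear and carrying it to above the wheel.

Call:
{"api": "step_arm", "payload": {"increments": [[0, 0, -0.015, 0, -0.3], [0, 0, -0.03, 0, -0.3], [0, 0, -0.03, 0, -0.3], [0, 0, -0.02, 0, -0.3], [0, 0, -0.01, 0, -0.3]]}}

```text
time: 29.2
tcp_pos: [586.1, -15.2, 195.2]
orientation: [[1.0, 0.002, 0.002], [0.002, -1.0, -0.001], [0.002, 0.001, -1.0]]
ft_force: [0.2, 1.1, -1.7]
finger_gap: 44.1
```

Call:
{"api": "step_arm", "payload": {"increments": [[-0.02, 0.001, 0, 0, -0.3], [-0.04, 0.001, 0, 0, -0.3], [-0.045, 0.001, 0, 0, -0.3], [-0.035, 0, 0, 0, -0.3], [-0.019, 0, 0, 0, -0.3]]}}

```text
time: 29.82
tcp_pos: [424.3, -18.0, 192.9]
orientation: [[1.0, 0.002, -0.001], [0.002, -1.0, 0.0], [-0.001, -0.0, -1.0]]
ft_force: [-0.1, -0.3, -0.7]
finger_gap: 44.6
```

Call:
{"api": "step_arm", "payload": {"increments": [[0, 0, 0.02, 0, -0.3], [0, 0, 0.03, 0, -0.3], [0, 0, 0.025, 0, -0.3], [0, 0, 0.012, 0, -0.3], [0, 0, 0, 0, -0.3]]}}

```text
time: 30.45
tcp_pos: [426.0, -18.2, 105.6]
orientation: [[1.0, 0.002, -0.002], [0.002, -1.0, 0.001], [-0.002, -0.001, -1.0]]
ft_force: [0.9, 0.6, -1.3]
finger_gap: 44.6
```

Run:
```python
from h import *
import pickle
c=cap('wrist','w12');s=cap('side','s12');t=cap('top','t12')
st=get_state();print({k:np.round(st[k],3).tolist() for k in('time','tcp_pos','orientation','finger_gap','ft_force')})
o=np.zeros((480,800,3),np.uint8);o[:,:400]=c['frame'][:,120:520];o[:400,400:]=cv2.resize(s['frame'][200:300,300:400],(400,400),interpolation=2);cv2.imwrite('pics/c12.png',o)
```

```text
{'time': 30.6, 'tcp_pos': [427.267, -18.596, 106.97], 'orientation': [[1.0, 0.002, 0.002], [0.002, -1.0, -0.0], [0.002, 0.0, -1.0]], 'finger_gap': 44.558, 'ft_force': [-1.416, -0.291, -0.383]}
```

Call:
{"api": "step_arm", "payload": {"increments": [[0, 0, 0.008, 0, -0.3], [0, 0, 0.006, 0, -0.3], [0, 0, 0.003, 0, -0.3], [0, 0, 0.0015, 0, -0.3], [0, 0, 0, 0, -0.3]]}}

```text
time: 31.22
tcp_pos: [427.1, -18.3, 89.6]
orientation: [[1.0, 0.002, 0.002], [0.002, -1.0, -0.0], [0.002, 0.0, -1.0]]
ft_force: [-6.8, 1.9, 23.0]
finger_gap: 44.0
```

Call:
{"api": "step_arm", "payload": {"increments": [[0, 0, 0.001, 0, -0.3], [0, 0, 0.001, 0, -0.3], [0, 0, 0, 0, -0.3], [0, 0, 0, 0, -0.3], [0, 0, 0, 0, -0.3]]}}

```text
time: 31.85
tcp_pos: [428.2, -18.7, 89.2]
orientation: [[1.0, 0.002, 0.005], [0.002, -1.0, -0.001], [0.005, 0.001, -1.0]]
ft_force: [-9.3, 3.5, 35.9]
finger_gap: 44.1
```

Contact was made earlier than expected. I'll relieve the pressure before releasing.

Call:
{"api": "step_arm", "payload": {"increments": [[0, 0, -0.0015, 0, -0.3], [0, 0, -0.0015, 0, -0.3], [0, 0, 0, 0, -0.3], [0, 0, 0, 0, -0.3], [0, 0, 0, 0, -0.3]]}}

```text
time: 32.48
tcp_pos: [427.0, -18.6, 89.3]
orientation: [[1.0, 0.002, 0.001], [0.002, -1.0, -0.0], [0.001, 0.0, -1.0]]
ft_force: [-2.3, 0.1, 10.0]
finger_gap: 44.5
```

Call:
{"api": "step_arm", "payload": {"increments": [[0, 0, -0.001, 0, -0.3], [0, 0, 0, 0, -0.3], [0, 0, 0, 0, 0.1], [0, 0, 0, 0, 0.2], [0, 0, 0, 0, 0.4]]}}

```text
time: 33.1
tcp_pos: [426.5, -18.4, 89.5]
orientation: [[1.0, 0.002, -0.0], [0.002, -1.0, 0.0], [-0.0, -0.0, -1.0]]
ft_force: [-0.6, 0.2, 0.3]
finger_gap: 60.0
```

Call:
{"api": "step_arm", "payload": {"increments": [[0, 0, 0, 0, 0.4], [0, 0, -0.02, 0, 0.4], [0, 0, -0.04, 0, 0.4], [0, 0, -0.05, 0, 0.4], [0, 0, -0.05, 0, 0.4]]}}

```text
time: 33.72
tcp_pos: [426.2, -18.3, 251.1]
orientation: [[1.0, 0.002, -0.0], [0.002, -1.0, 0.0], [-0.0, -0.0, -1.0]]
ft_force: [-0.0, -0.6, -1.0]
finger_gap: 59.9
```

Call:
{"api": "step_arm", "payload": {"increments": [[0, 0, -0.03, 0, 0.4], [0, 0, 0, 0, 0.4], [0, 0, 0, 0, 0.4], [0, 0, 0, 0, 0.4], [0, 0, 0, 0, 0.4]]}}

```text
time: 34.35
tcp_pos: [426.0, -18.2, 278.6]
orientation: [[1.0, 0.002, -0.002], [0.002, -1.0, 0.001], [-0.002, -0.001, -1.0]]
ft_force: [-0.2, 0.1, 0.5]
finger_gap: 59.7
```

Run:
```python
from h import *
import pickle
c=cap('wrist','w13');s=cap('side','s13');t=cap('top','t13');t0,s0=pickle.load(open('c0.pkl','rb'))
st=get_state();print({k:np.round(st[k],2).tolist() for k in('time','tcp_pos','finger_gap','ft_force')})
f=c['frame'];h=cv2.cvtColor(f,cv2.COLOR_BGR2HSV);a,b=proj(c,[[426,-18,122],[426,-18,60]]).round(0).astype(int);print('expected rim px',a,b)
# inner dark circle of the cup within its bright rim
x,y=a;R=60;g=h[y-R:y+R,x-R:x+R,2];cv2.imwrite('pics/cup.png',f[y-R:y+R,x-R:x+R])
m=(g<195).astype(np.uint8);n,l,stt,ce=cv2.connectedComponentsWithStats(m)
for i in range(1,n):
    if stt[i,4]>150: p=ce[i]+[x-R,y-R];print(stt[i].tolist(),p.round(1),'at z122',onz(c,p,122).round(1))
print('rows through centre V',g[R,::6].tolist())
for nm,A,B in(('side',s0,s),('top',t0,t)):
    d=cv2.absdiff(A['frame'],B['frame']).max(2);m=cv2.morphologyEx((d>45).astype(np.uint8),cv2.MORPH_OPEN,np.ones((3,3)))
    n,l,q,ce=cv2.connectedComponentsWithStats(m);print(nm,[(q[i].tolist()) for i in range(1,n) if q[i,4]>25])
```

```text
{'time': 34.5, 'tcp_pos': [426.38, -18.33, 279.16], 'finger_gap': 60.05, 'ft_force': [-0.21, 1.43, -0.57]}
expected rim px [325 222] [325 205]
[0, 28, 120, 87, 3417] [349.3 236.6] at z122 [414.9 -35.7 122. ]
[33, 41, 51, 49, 1965] [323.2 227. ] at z122 [422.1 -16.5 122. ]
rows through centre V [236, 236, 236, 236, 236, 248, 124, 128, 183, 182, 167, 165, 128, 172, 229, 178, 171, 171, 171, 172]
side [[462, 0, 178, 252, 17578], [391, 7, 36, 9, 229], [428, 10, 16, 13, 120], [332, 13, 171, 363, 18192], [556, 12, 25, 39, 501], [532, 106, 5, 8, 33], [525, 122, 6, 6, 30], [360, 148, 22, 41, 605], [345, 157, 11, 10, 53], [466, 170, 6, 16, 53], [348, 177, 12, 24, 207], [384, 189, 10, 9, 59], [462, 194, 5, 8, 30], [455, 204, 10, 30, 113], [269, 207, 66, 39, 1976], [401, 233, 14, 10, 81], [456, 243, 63, 51, 1542], [352, 246, 25, 29, 389], [580, 259, 8, 11, 44], [524, 274, 25, 12, 99], [566, 284, 31, 48, 774], [218, 305, 78, 59, 3400], [566, 326, 5, 6, 28], [568, 326, 28, 36, 512], [489, 334, 7, 12, 56], [486, 348, 5, 9, 33]]
top [[285, 170, 59, 63, 2828], [190, 206, 56, 58, 2453], [252, 223, 8, 28, 153], [154, 227, 398, 253, 38394], [419, 228, 7, 8, 32], [374, 264, 17, 14, 170], [403, 267, 85, 42, 2304], [415, 300, 23, 30, 403], [459, 311, 25, 23, 487], [575, 327, 20, 11, 132], [413, 328, 6, 7, 34], [450, 333, 6, 6, 34], [591, 340, 7, 8, 39], [562, 343, 17, 43, 497], [593, 349, 5, 10, 36], [595, 361, 9, 9, 48], [310, 374, 16, 22, 278], [578, 375, 25, 17, 177], [583, 391, 10, 5, 37], [348, 404, 4, 12, 39], [340, 428, 6, 14, 65], [300, 445, 38, 11, 296]]
```

The cup stands on the wheel. I'm checking the cup's uprightness and the paint jar, whose pixels changed, possibly from the arm's shadow.

Run:
```python
from h import *
import pickle
t0,s0=pickle.load(open('c0.pkl','rb'))
s={**s0,'frame':cv2.imread('pics/s13.png')}
print('side: expected cup rim/base px',proj(s,[[426,-18,122],[422,-16.5,122],[424,-17,60]]).round(1).tolist())
d=cv2.absdiff(s0['frame'],s['frame']).max(2);m=cv2.morphologyEx((d>25).astype(np.uint8),cv2.MORPH_OPEN,np.ones((2,2)));ys,xs=np.nonzero(m[235:300,330:395]);print('changed',xs.min()+330,xs.max()+330,ys.min()+235,ys.max()+235)
for y in range(244,292,4): print(y,s['frame'][y,344:388:2,1].tolist())
ex=np.array([[424+23*np.cos(a),-17+23*np.sin(a),z] for z in(60,122) for a in np.linspace(0,6.28,24)]);p=proj(s,ex);print('expected outline',p.min(0).round(),p.max(0).round())
# template shifts of bystanders, before/after in both views (patches around each object)
def shift(A,B,P,w,nm):
    u=proj(A,[P])[0].round().astype(int);x,y=u;T=A['frame'][y-w:y+w,x-w:x+w];S=B['frame'][y-w-8:y+w+8,x-w-8:x+w+8]
    r=cv2.matchTemplate(S,T,cv2.TM_CCOEFF_NORMED);_,v,_,l=cv2.minMaxLoc(r);print(nm,np.array(l)-8,round(v,3))
t={**t0,'frame':cv2.imread('pics/t13.png')}
for nm,P in dict(paint=[377,-201,60],vase=[385,196,60],bottle=[732,-190,150],brushjar=[734,161,80],brush=[254,350,5]).items():
    shift(t0,t,P,11,'top '+nm)
    shift(s0,s,P,11,'side '+nm)
```

```text
side: expected cup rim/base px [[357.5, 250.5], [358.6, 251.3], [356.8, 270.5]]
changed 330 385 235 276
244 [100, 99, 92, 93, 96, 93, 152, 152, 154, 160, 160, 158, 153, 158, 155, 159, 162, 167, 166, 166, 159, 156]
248 [96, 95, 95, 106, 211, 165, 151, 162, 175, 190, 209, 176, 153, 162, 161, 166, 166, 165, 160, 156, 156, 158]
252 [96, 99, 98, 229, 115, 132, 162, 170, 180, 184, 178, 177, 170, 165, 166, 166, 161, 157, 153, 157, 158, 162]
256 [102, 95, 120, 141, 165, 195, 221, 221, 224, 216, 180, 111, 170, 165, 157, 157, 153, 156, 159, 158, 160, 156]
260 [196, 208, 207, 173, 165, 170, 168, 165, 154, 143, 122, 120, 150, 149, 156, 158, 160, 159, 161, 155, 91, 135]
264 [196, 208, 209, 180, 162, 169, 166, 157, 150, 136, 117, 138, 150, 150, 146, 148, 151, 155, 98, 133, 141, 139]
268 [210, 211, 210, 193, 165, 169, 165, 162, 148, 132, 114, 150, 151, 151, 149, 146, 202, 213, 140, 139, 138, 137]
272 [211, 211, 210, 210, 163, 165, 163, 159, 140, 126, 114, 134, 184, 202, 211, 212, 208, 212, 114, 90, 88, 109]
276 [211, 208, 208, 210, 213, 207, 201, 194, 201, 199, 199, 196, 199, 201, 198, 205, 211, 204, 83, 93, 87, 85]
280 [210, 212, 212, 208, 208, 208, 211, 208, 195, 197, 199, 202, 198, 200, 201, 216, 137, 88, 91, 90, 84, 88]
284 [166, 180, 197, 209, 213, 211, 210, 210, 211, 215, 215, 205, 171, 156, 111, 87, 73, 75, 85, 87, 84, 81]
288 [90, 53, 90, 114, 119, 138, 142, 153, 131, 110, 103, 92, 65, 64, 53, 78, 75, 73, 79, 76, 83, 96]
expected outline [348. 245.] [367. 276.]
top paint [0 0] 0.714
side paint [0 0] 0.508
top vase [0 0] 0.971
side vase [0 0] 0.996
top bottle [0 0] 0.998
side bottle [0 0] 0.98
top brushjar [0 0] 0.997
side brushjar [0 0] 0.995
top brush [0 0] 0.999
side brush [0 0] 0.997
```

```bash
python3 -c "
from plant import close_job
print(close_job())"
```

```text
the job is handed in; nothing more can be done
None
```

The kiln is switched off, its lid lies flat on the firebricks, and the cup stands upright on the decorating wheel. I handed the job in at about 34.5 s, within the 67 s limit.

- **Knob:** I pressed it fully down, turned it about 59° to the off mark and let it spring up. A close picture showed the pointer in line with the mark.
- **Lid, first try:** My first grip held the lid rigidly, so it lifted flat about 48 mm instead of tipping. I set it back on the kiln and regripped it lightly. On the second try the far edge also came about 8 mm off the rim before I let it back down.
- **Lid, as asked:** It then stood tipped about 22° with its far edge on the rim, and the wrist force dropped to about 0.5 N. I lifted it off and laid it on the bricks. The last fit put it at (494.8, 290.9) against the brick middle of (494.1, 290.7), and flat.
- **Cup:** It is upright, and its outline in the side view matches. The last measurement put its middle about 4 mm from the wheel's centre. I pressed it onto the wheel with up to 36 N, then eased off before releasing.
- **Other objects:** The vase, bottle, brush jar and brush showed no shift in the top and side views. The paint jar also matched at zero shift, but weakly (0.71 and 0.51), which I put down to the arm's shadow or to the arm partly hiding it. I did not check the bowl and beaker one by one.

I reached the limit of 12 pictures before the cup was set down, so the last cup and neighbour checks were made from numbers only.

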